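# Find the hidden brace of a painted panel and weight it

## Task

The springy face of the painted panel has come off the one wooden brace hidden inside it. With the steel bar still where it lies, press gently along the face until you feel it go stiff over the brace; then set the steel bar down, without dropping it, on the face right above the brace and lying along it, level and wholly inside the frame, so that its weight presses the face onto the brace, and let go. Leave the scraper, spray can, jar and paint tin alone.

Things in the scene. Friction and masses are not known exactly. Their poses are not given: they have to be found in the camera images.
- panel: The fixed hollow painted panel, face up on the table: light wood frame 191 x 295 mm (its x by its y), 50 mm high, frame rim 15 mm wide. Origin at the centre of its underside on the table, z up, x along the short side, y along the long side. Its place and yaw vary.
- face: White painted face inside the frame, 160 (x) by 264 mm (y), its surface flush with the frame's top, 50 mm ABOVE this origin (origin and axes as the panel's). 22 strips side by side, each 12 mm wide in y, full length in x; each sinks by itself when pressed, 0.4 N/mm plus 0.25 N to start, 14 mm at most, and springs back. A fingertip covers two or three strips: they yield 4 to 7 mm to 5 N.
- backing: Hidden back board (origin as the panel's). On it stands the unseen, unlisted brace: straight, 24 mm wide, 150 mm long, 0.3 kg, parallel to the panel's x, centred at x = 0 and anywhere in y from -85 to +85 mm. Strips even partly above it (two or three) sink 1 mm, then turn stiff (6 N/mm). The board feels the brace's own 3 N plus only what presses on the brace.
- bar_center (a point): Centre (half-way up) of the loose steel bar, a gluing weight 110 x 28 x 34 mm (its x by its y by its height), 0.74 to 0.94 kg, with grey felt round its foot. x along its length, z up. It lies on the table to the left or the right of the panel, at varying yaw.
- bar: The same steel bar; origin at the centre of its underside, 17 mm below its centre.
- scraper: Paint scraper lying on the table, 165 mm long along its x, blade 75 mm wide at +x, 18 mm high. Origin on the table where the blade's shank leaves the wooden handle. Lies on the side of the panel where the bar is not. Bystander.
- spraycan: Upright spray can, 66 mm diameter, 188 mm high; origin at the centre of its foot. Bystander.
- jar: Upright squat jar with a narrower neck and metal lid, 76 mm diameter, 110 mm high; origin at the centre of its foot. Bystander.
- tin: Upright paint tin, 104 mm diameter, 120 mm high; origin at the centre of its foot. Bystander.
Mind the look-alikes: they are no part of the job. What is shaped like the bar but yellow is not meant.

How it is judged (in metres and radians):
On the way:
1. the face is pressed down onto the hidden brace by the fingers (at least 2 N reaching the brace) while the bar is still where it lay (contact force between backing and anything else above 5 N and contact force between the fingers and face above 2 N and distance of bar_center from where it was at the start of the episode below 0.02 m), for 0.02 s.
At the end, for the whole second after the job is handed in: The bar lies on the face, at rest and let go, at least 3 N of its weight carried by the hidden brace (and sunk less than 9 mm), level within 3 degrees, along the panel's x within 10 degrees, its centre within 25 mm of x = 0 of the panel (contact force between backing and anything else above 6 N and contact force between bar and face above 4 N and angle between bar_center's own z axis and vertical below 0.05 rad and angle between the x axis of bar_center and the x axis of panel, either way round below 0.17 rad and x of bar_center in the frame of face between -0.025 and 0.025 m and z of bar_center in the frame of face between 0.058 and 0.07 m and linear speed of bar below 0.01 m/s and not (contact force between the fingers and bar above 0.05 N)); the robot touches nothing.
It fails at once if the scraper, spray can, jar or paint tin is shoved more than 30 mm or tipped over (distance of any of scraper, spraycan, jar, tin from where it was at the start of the episode above 0.03 m or angle between any of scraper, spraycan, jar, tin's own z axis and vertical above 0.35 rad).
It fails at once if the panel's face is pushed harder than 45 N by the robot (contact force between the fingers and face above 45 N).
It fails at once if the bar is dropped on the panel (faster than 0.6 m/s within 20 mm of the face) (linear speed of bar above 0.6 m/s and z of bar_center in the frame of face below 0.087 m and x of bar_center in the frame of face between -0.1 and 0.1 m and y of bar_center in the frame of face between -0.15 and 0.15 m).
It also fails if it takes over 70 s, if anything falls off the work surface, if the arm or the gripper's body presses on something with over 40 N, if the wrist force passes 120 N, or if a joint passes its speed limit or range.

## Robot

A 6-joint arm with a two-finger parallel gripper is mounted at the origin on the work surface. World frame = base frame: x ahead of the robot, y to its left, z up, the work surface at z = 0. Lengths are in m, angles in degrees, forces in N, time in s.
With the tool pointing down it reaches from about 0.375 to 0.9 m from the base axis. Payload 3.1 kg.
Tool frame: the origin (TCP) lies at the very end of the fingers, on their centre line; the grasp point (between the pads) lies 19 mm behind it (bot.hold_point_z is the z of the grasp point in the tool frame, in m); z points along the fingers, y is the line along which they close (so a half turn about z gives the same grasp; the last joint's range is limited). The gripper opens to 87 mm and grips with 3 to 60 N. Pads are 19 mm wide; open, the fingers measure 117 mm over their backs; the gripper's body (75 mm by 190 mm) begins 51 mm behind the grasp point.
Start: joints at [55.147, 30.224, 82.088, -0, 67.689, -10.227], TCP at [0.26, 0.568, 0.199] pointing down, gripper open.
Joint ranges: [-176.69, 176.69], [-43.24, 126.21], [12.49, 139.97], [-82, 262], [0, 151.66], [-163.58, 163.58]. Speed limits (degrees/s): [159.86, 159.86, 180, 180, 180, 180].

## Interface

Orientations are given as a 3x3 rotation matrix whose columns are the frame's x, y, z axes.
In Python, from rig import bot, capture, camera_model gives the robot as it stands.
- The arm moves only by the tool apply_moves, never from a script. Its argument "plan" is text: rows parted by semicolons, each of 6 numbers parted by spaces: the shift along the tool's x, y, z in units of 0.05 m (1.0 is 0.05 m), then the turn, a rotation vector about the tool's x, y, z in units of 360 degrees (1.0 is 360 degrees). In form: dx dy dz ax ay az; .... A call has 1 to 10 rows; each row shifts and turns the commanded pose from where the row before left it, along the tool's axes as they then stand; what a row does not reach is not made up. A row lasts 1/12 s, in which the tool goes at most 41.7 mm and 7.16 degrees, less where a joint would pass 70% of its speed; a pose out of reach is approached as far as the arm can. A call with a number of a shift or a turn outside -1 to 1 is refused whole. A call with a gripper value outside its range is refused whole. "gripper" is the gripper command: -1 is shut, 1 is fully open, values between are in proportion, set as the call begins (left out, the last holds). The fingers move at their own pace and stop on an object; the grip force is fixed at half the most. Time passes only in rows, so rows that do not move let the fingers close. It gives the time, the measured TCP pose, the force, the opening and the grip force at its end, in the units of the state.
- bot.read_state(): the state, without advancing time (a new reading comes with each control period).
- capture(name): name is "scene" or "side" or "wrist"; returns the picture (420x560x3 uint8, red, green, blue); there is no depth.
- camera_model(name): a dict with "vertical_fov" (degrees; the focal length in pixels is half the picture's height over the tangent of half this angle, whatever the lens; pixels are square), "cx", "cy" (the principal point, pixels), "position" and "rotation" of the camera in the world; the wrist camera has in their place "hand_eye" (4x4, takes a point from camera to tool coordinates, whose origin is the TCP and whose axes are the flange's). Camera axes: x right, y down, z forward; pixel columns grow to the right and rows downward; lengths in m; the calibration is good to about 2 mm. A picture is of the moment at which its call begins: read the wrist's pose just before it. camera_model takes no time and is no camera call.
- bot.hand_in(): hands the job in; it is judged then, once.
The state is a dict: "time_s": time; "joint_positions": joint angles; "qvel": joint speeds; "tau": joint torques, N m; "position": TCP position; "tcp_rot": TCP orientation; "force": force on the tool from outside, world axes, zero at the start; "moment": the same for the moment, N m; "opening": opening from 0.0 (shut) to 1.0 (fully open); "grasp_force": force on a finger pad.
Only numpy, scipy, OpenCV 4.12 (cv2) and the standard library are available. Lean on these libraries where they do the work, as an engineer would, in place of code of your own. Each camera call takes 0.05 s, during which the arm holds its last target. There are 200 camera calls.

## Working session

There is one attempt and no reset: what is moved stays moved. The work goes in short steps, Python scripts to look and compute and a tool call to move; the robot and the scene stay as the last step left them, time stands still between calls to the robot, and variables do not carry over. Pictures are saved under pics/ and viewed, at most 10 in all, crops included, and the job is handed in when it is done.

Besides the shell and the picture viewer there is one more tool, called by a JSON object that holds its "method" and its "body", one argument or row to a line. apply_moves: Moves the arm, as the interface text tells. Its arguments: {"type":"object","properties":{"plan":{"type":"string"},"gripper":{"type":"number"}},"required":["plan"]}

```bash
mkdir -p pics; ls
python3 - <<'E'
from rig import bot,capture,camera_model
import cv2
for n in("scene","side"):
    cv2.imwrite(f"pics/{n}0.png",cv2.cvtColor(capture(n),cv2.COLOR_RGB2BGR)); print(n,camera_model(n))
print(camera_model("wrist")); print(bot.read_state())
E
```

```text
pics
scene {'vertical_fov': 47.652971942041866, 'cx': 278.0945931116729, 'cy': 210.87510330560892, 'position': array([1.29603667, 0.23288901, 1.19493229]), 'rotation': array([[-0.26067524,  0.79297257, -0.55067497],
       [ 0.96542501,  0.21309202, -0.1501544 ],
       [-0.00172388, -0.57077692, -0.82110336]])}
side {'vertical_fov': 49.7015499359495, 'cx': 285.9530811677172, 'cy': 210.2480508321255, 'position': array([ 0.40284387, -0.8464953 ,  0.8761516 ]), 'rotation': array([[ 9.93355297e-01, -7.94760572e-02,  8.32394717e-02],
       [-1.15087554e-01, -6.88044092e-01,  7.16484600e-01],
       [ 3.29055700e-04, -7.21303600e-01, -6.92618949e-01]])}
{'vertical_fov': 65.72820212480704, 'cx': 284.97530076762115, 'cy': 208.7570816985364, 'hand_eye': array([[ 5.81149060e-04, -9.64854515e-01, -2.62783993e-01,
         7.10294837e-02],
       [ 9.99999500e-01,  3.46855946e-04,  9.37969020e-04,
        -1.47268647e-03],
       [-8.13855453e-04, -2.62784406e-01,  9.64854234e-01,
        -1.86139892e-01],
       [ 0.00000000e+00,  0.00000000e+00,  0.00000000e+00,
         1.00000000e+00]])}
{'time_s': 0.1, 'joint_positions': array([ 5.51455878e+01,  3.02750767e+01,  8.21501443e+01, -9.62753162e-05,
        6.76904439e+01, -1.02269295e+01]), 'qvel': array([-7.74549084e-05, -1.44256416e-01, -2.19692687e-01,  2.33583006e-02,
        1.46467263e-01, -3.71648051e-02]), 'tau': array([-3.69093068e-04, -4.40988564e+01, -1.77149642e+01,  6.34453073e-02,
        5.34398295e-02, -5.87986347e-05]), 'position': array([0.25999767, 0.56755775, 0.19764804]), 'tcp_rot': array([[-9.09036390e-01,  4.16715146e-01, -1.15241589e-03],
       [ 4.16716587e-01,  9.09034949e-01, -1.65747384e-03],
       [ 3.56891870e-04, -1.98693485e-03, -9.99997962e-01]]), 'force': array([ 0.12367792, -0.30770538,  0.24708331]), 'moment': array([-0.00259727, -0.00733564, -0.00688194]), 'grasp_force': 0.0, 'opening': 0.9962146083709628}
```

View pics/scene0.png

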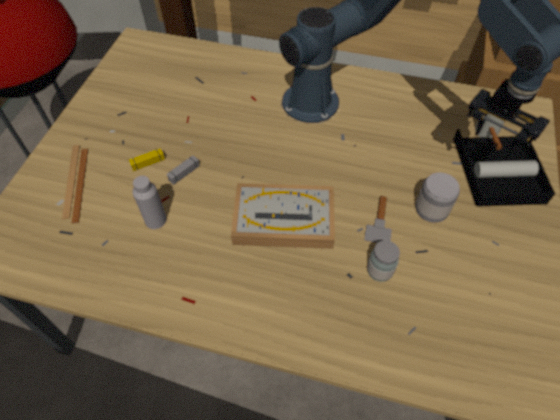

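View pics/side0.png

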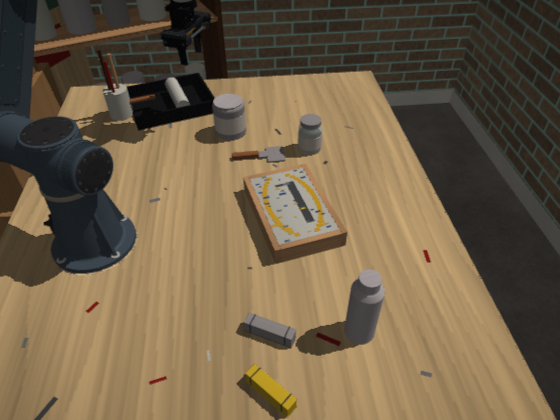

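The scene view shows the panel at about (283,213), the grey bar at (184,168), the yellow decoy at (147,159) and the spray can at (150,205). The jar, tin and scraper are on the other side of the panel. I'll enlarge both views.

Run:
```python
import cv2
a=cv2.imread("pics/side0.png")[160:350,235:355]; b=cv2.imread("pics/scene0.png")[150:250,160:340]
cv2.imwrite("pics/c1.png",cv2.resize(a,None,fx=3.1,fy=3.1,interpolation=cv2.INTER_CUBIC))
cv2.imwrite("pics/c2.png",cv2.resize(b,None,fx=4.4,fy=4.4,interpolation=cv2.INTER_CUBIC))
```

```text
(no output)
```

View pics/c1.png

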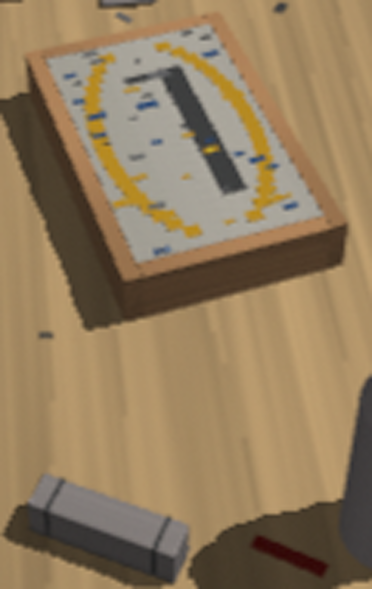

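View pics/c2.png

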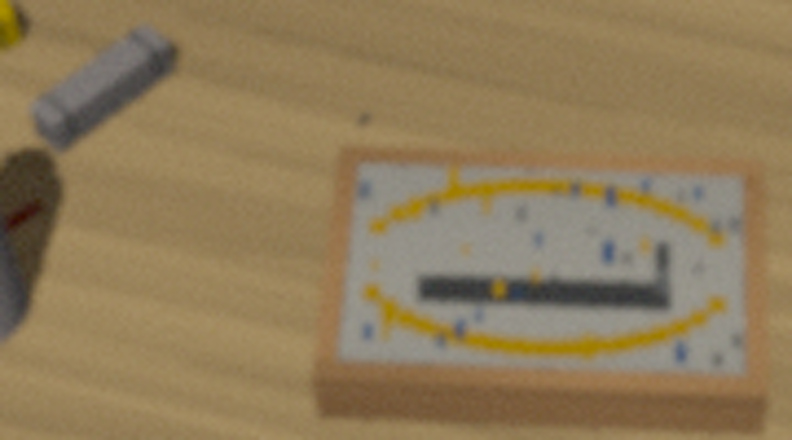

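c1 shows the panel top corners at (27,58), (217,14), (347,228) and (124,284). The bar's top is at about (48,474)–(188,518). In c2 the panel corners are (342,150), (763,162), (767,392) and (318,376), and the bar is around (105,85).

```bash
cat > h.py <<'E'
import numpy as np
from rig import bot,camera_model
def ray(n,uv,z,st=None):
    m=camera_model(n); f=210/np.tan(np.radians(m["vertical_fov"]/2))
    if n=="wrist":
        st=st or bot.read_state(); T=np.eye(4);T[:3,:3]=st["tcp_rot"];T[:3,3]=st["position"];T=T@m["hand_eye"]; R,p=T[:3,:3],T[:3,3]
    else: R,p=m["rotation"],m["position"]
    uv=np.atleast_2d(uv); d=np.c_[(uv[:,0]-m["cx"])/f,(uv[:,1]-m["cy"])/f,np.ones(len(uv))]@R.T
    return p+d*((z-p[2])/d[:,2])[:,None]
def panel(P): # far->near order: fit
    c=P.mean(0); 
    return c,[np.linalg.norm(P[i]-P[i-1]) for i in range(4)],[np.degrees(np.arctan2(*(P[i]-P[i-1])[1::-1])) for i in range(4)]
E
python3 - <<'E'
from h import *
np.set_printoptions(precision=4,suppress=True)
s=lambda a:np.array(a)/3.1+[235,160]
c=lambda a:np.array(a)/4.4+[160,150]
for n,P in(("side",s([(27,58),(217,14),(347,228),(124,284)])),("scene",c([(342,150),(763,162),(767,392),(318,376)]))):
    X=ray(n,P,.05); print(n,X[:,:2],*panel(X))
print(ray("side",s([(48,474),(188,518),(178,552),(30,505)]),.034)[:,:2])
print(ray("scene",c([(140,25),(175,42),(65,130),(35,98)]),.034)[:,:2])
# bystanders, base
print(ray("side",s([(375,520)]),.0)[:,:2], ray("scene",[(153,222),(435,212),(382,272)],0)[:,:2],ray("side",[(362,338),(230,132),(311,150)],0)[:,:2])
E
```

```text
side [[ 0.398   0.1501]
 [ 0.5801  0.1945]
 [ 0.6437 -0.0928]
 [ 0.4595 -0.1314]] [0.5203 0.0301 0.05  ] [np.float64(0.28816219424358774), np.float64(0.18742212313309767), np.float64(0.29425878174302844), np.float64(0.18825535777768043)] [np.float64(102.3218195229041), np.float64(13.686892334623176), np.float64(-77.50695700392029), np.float64(-168.17438933342086)]
scene [[ 0.464  -0.1214]
 [ 0.3986  0.1626]
 [ 0.5805  0.2016]
 [ 0.6437 -0.0797]] [0.5217 0.0408 0.05  ] [np.float64(0.18441839533253926), np.float64(0.2914793772217626), np.float64(0.186008863452499), np.float64(0.2882816857620734)] [np.float64(-166.9137932482637), np.float64(102.96791735146594), np.float64(12.098870159125358), np.float64(-77.34401422713633)]
[[ 0.3906 -0.286 ]
 [ 0.4834 -0.332 ]
 [ 0.4733 -0.3569]
 [ 0.3768 -0.3094]]
[[ 0.3799 -0.3057]
 [ 0.3887 -0.275 ]
 [ 0.4862 -0.3215]
 [ 0.4645 -0.3534]]
[[ 0.6181 -0.328 ]] [[ 0.6319 -0.339 ]
 [ 0.3744  0.4781]
 [ 0.6207  0.3506]] [[ 0.6253 -0.3542]
 [ 0.3633  0.4633]
 [ 0.6211  0.3303]]
```

{"method": "apply_moves", "body": {
  "plan": "-0.611 -0.501 0 0 0 0;-0.611 -0.501 0 0 0 0;-0.611 -0.501 0 0 0 0;-0.611 -0.501 0 0 0 0;-0.611 -0.501 0 0 0 0;-0.611 -0.501 0 0 0 0;-0.611 -0.501 0 0 0 0;-0.611 -0.501 0 0 0 0;-0.611 -0.501 0 0 0 0;-0.611 -0.501 0 0 0 0",
  "gripper": -1
}}

```text
time_s: 0.93
position: [0.4339, 0.2113, 0.1984]
tcp_rot: [[-0.909, 0.417, -0.001], [0.417, 0.909, -0.0], [0.0, -0.0, -1.0]]
force: [1.0, -0.1, 0.8]
opening: 0.325
grasp_force: 0.0
```

{"method": "apply_moves", "body": {
  "plan": "-0.611 -0.501 0 0 0 0.0184;-0.57 -0.57 0 0 0 0.0184;-0.5 -0.63 0 0 0 0.0184;-0.41 -0.68 0 0 0 0.0184;-0.32 -0.72 0 0 0 0.0184;0 0 0 0 0 0.0184;0 0 0 0 0 0.0184;0 0 0 0 0 0.0184"
}}

```text
time_s: 1.6
position: [0.4333, 0.0235, 0.1984]
tcp_rot: [[-0.206, 0.979, -0.001], [0.979, 0.206, 0.0], [0.0, -0.001, -1.0]]
force: [-0.9, -0.1, -1.2]
opening: 0.004
grasp_force: 0.0
```

Run:
```python
from h import *; from rig import capture
import cv2,pickle
st=bot.read_state(); pickle.dump(st,open("st1.pkl","wb"))
im=capture("wrist"); cv2.imwrite("pics/w1.png",cv2.resize(cv2.cvtColor(im,cv2.COLOR_RGB2BGR),(784,588),interpolation=cv2.INTER_CUBIC))
print(st["time_s"],st["position"],st["force"],st["tcp_rot"])
```

```text
1.6 [0.43328863 0.02351797 0.19835571] [-0.91956654 -0.13667601 -1.24402112] [[-2.05995430e-01  9.78552661e-01 -7.56752124e-04]
 [ 9.78552879e-01  2.05995655e-01  2.31061502e-04]
 [ 3.81993497e-04 -6.92924356e-04 -9.99999687e-01]]
```

View pics/w1.png

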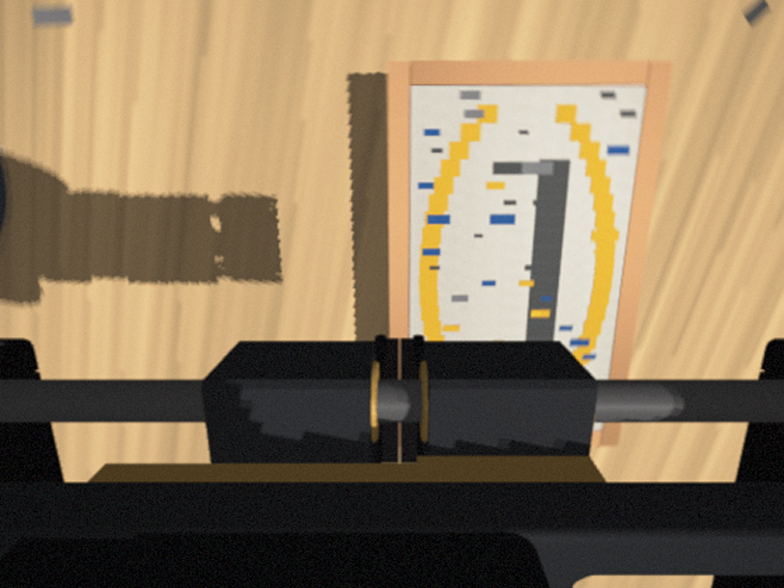

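The wrist view shows the panel's +y end, with top outer corners at (390,62) and (671,62). The left edge runs to (387,335) and the right edge to about (622,400), with the corner near (618,443).

Run:
```python
from h import *; import pickle
np.set_printoptions(precision=4,suppress=True)
st=pickle.load(open("st1.pkl","rb"))
P=np.array([(390,62),(671,62),(387,335),(622,400),(618,443)])/1.4
X=ray("wrist",P,.05,st)[:,:2];print(X)
a=lambda d:np.degrees(np.arctan2(d[1],d[0]))
yaw=a(X[1]-X[0]);print(yaw,np.linalg.norm(X[1]-X[0]),a(X[0]-X[2]),a(X[1]-X[3]))
for yaw in(12.0,12.5,13):
    r=np.radians(yaw);e=np.array([-np.sin(r),np.cos(r)]);print(yaw,(X[0]+X[1])/2-e*.1475)
```

```text
[[ 0.3985  0.1584]
 [ 0.5826  0.1972]
 [ 0.4354 -0.0325]
 [ 0.6338 -0.0481]
 [ 0.6437 -0.0867]]
11.920628384904395 0.18819566318944336 100.93474232809646 101.7676802673963
12.0 [0.5212 0.0335]
12.5 [0.5225 0.0338]
13 [0.5237 0.0341]
```

{"method": "apply_moves", "body": {
  "plan": "0.325 0.44 0.4 0 0 0;0.325 0.44 0.4 0 0 0;0.325 0.44 0.4 0 0 0;0.325 0.44 0.4 0 0 0;0 0 0.5 0 0 0;0 0 0.5 0 0 0;0 0 0.2 0 0 0;0 0 0 0 0 0;0 0 0 0 0 0;0 0 0 0 0 0"
}}

```text
time_s: 2.48
position: [0.5067, 0.1068, 0.0596]
tcp_rot: [[-0.215, 0.977, 0.002], [0.977, 0.215, -0.0], [-0.0, 0.002, -1.0]]
force: [-0.2, -0.9, 0.8]
opening: 0.006
grasp_force: 0.0
```

{"method": "apply_moves", "body": {
  "plan": "0 0 0.08 0 0 0;0 0 0.04 0 0 0;0 0 0.04 0 0 0;0 0 0.02 0 0 0;0 0 0 0 0 0;0 0 0 0 0 0"
}}

```text
time_s: 2.98
position: [0.5059, 0.1069, 0.0496]
tcp_rot: [[-0.214, 0.977, 0.0], [0.977, 0.214, 0.0], [-0.0, 0.0, -1.0]]
force: [-0.0, 0.1, 1.2]
opening: 0.01
grasp_force: 0.0
```

{"method": "apply_moves", "body": {
  "plan": "0 0 0.02 0 0 0;0 0 0.02 0 0 0;0 0 0 0 0 0;0 0 0 0 0 0;0 0 0 0 0 0"
}}

```text
time_s: 3.4
position: [0.5058, 0.107, 0.0475]
tcp_rot: [[-0.214, 0.977, -0.0], [0.977, 0.214, -0.0], [0.0, -0.0, -1.0]]
force: [-0.1, -1.1, -0.4]
opening: 0.005
grasp_force: 0.0
```

{"method": "apply_moves", "body": {
  "plan": "0 0 0.02 0 0 0;0 0 0.02 0 0 0;0 0 0 0 0 0;0 0 0 0 0 0;0 0 0 0 0 0"
}}

```text
time_s: 3.82
position: [0.5059, 0.107, 0.0455]
tcp_rot: [[-0.214, 0.977, -0.0], [0.977, 0.214, -0.0], [0.0, -0.0, -1.0]]
force: [0.3, 0.6, -0.4]
opening: 0.0
grasp_force: 0.0
```

Run:
```python
from h import *
for i in range(2):print(bot.read_state()["force"],bot.read_state()["tau"])
```

```text
[ 0.30245939  0.57674291 -0.35253271] [ 4.14875640e-04 -3.94706297e+01 -8.82741809e+00  4.18412453e-02
  5.49314939e-02 -5.64519848e-05]
[ 0.30245939  0.57674291 -0.35253271] [ 4.14875640e-04 -3.94706297e+01 -8.82741809e+00  4.18412453e-02
  5.49314939e-02 -5.64519848e-05]
```

{"method": "apply_moves", "body": {
  "plan": "0 0 0.02 0 0 0;0 0 0 0 0 0;0 0 0 0 0 0"
}}

```text
time_s: 4.07
position: [0.5058, 0.1069, 0.0445]
tcp_rot: [[-0.214, 0.977, -0.0], [0.977, 0.214, -0.0], [0.0, -0.0, -1.0]]
force: [-0.3, 0.3, 0.9]
opening: 0.002
grasp_force: 0.0
```

{"method": "apply_moves", "body": {
  "plan": "0 0 0.02 0 0 0;0 0 0 0 0 0;0 0 0 0 0 0"
}}

```text
time_s: 4.32
position: [0.5058, 0.1069, 0.0435]
tcp_rot: [[-0.214, 0.977, -0.0], [0.977, 0.214, -0.0], [0.0, -0.0, -1.0]]
force: [-0.1, 0.3, -0.6]
opening: 0.004
grasp_force: 0.0
```

Run:
```python
from rig import capture
import cv2
im=capture("side"); cv2.imwrite("pics/s2.png",cv2.resize(cv2.cvtColor(im,cv2.COLOR_RGB2BGR)[100:290,215:375],None,fx=3.1,fy=3.1,interpolation=cv2.INTER_CUBIC))
```

```text
(no output)
```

View pics/s2.png

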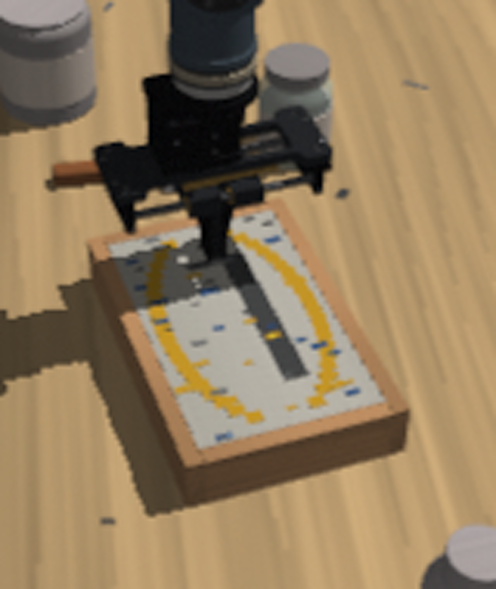

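The fingers are over the upper part of the face at about (215,258), but I can't tell from this view whether they touch. The readings show no load yet, so I'll continue in small steps.

{"method": "apply_moves", "body": {
  "plan": "0 0 0.02 0 0 0;0 0 0 0 0 0;0 0 0 0 0 0"
}}

```text
time_s: 4.62
position: [0.5058, 0.107, 0.0425]
tcp_rot: [[-0.214, 0.977, -0.0], [0.977, 0.214, 0.0], [0.0, -0.0, -1.0]]
force: [-0.6, -0.7, 0.4]
opening: 0.005
grasp_force: 0.0
```

{"method": "apply_moves", "body": {
  "plan": "0 0 0.02 0 0 0;0 0 0 0 0 0;0 0 0 0 0 0"
}}

```text
time_s: 4.87
position: [0.5058, 0.1069, 0.0415]
tcp_rot: [[-0.214, 0.977, -0.0], [0.977, 0.214, -0.0], [0.0, -0.0, -1.0]]
force: [0.4, -0.3, -0.8]
opening: 0.008
grasp_force: 0.0
```

{"method": "apply_moves", "body": {
  "plan": "0 0 0.02 0 0 0;0 0 0 0 0 0;0 0 0 0 0 0"
}}

```text
time_s: 5.12
position: [0.5058, 0.107, 0.0405]
tcp_rot: [[-0.214, 0.977, -0.0], [0.977, 0.214, -0.0], [0.0, -0.0, -1.0]]
force: [0.2, -0.5, 0.3]
opening: 0.002
grasp_force: 0.0
```

Run:
```python
from h import *; from rig import capture
import cv2
m=camera_model("side");f=210/np.tan(np.radians(m["vertical_fov"]/2))
for p in ([.5058,.1069,.0435],[.5058,.1069,.05],[.5058,.1069,.06]):
    c=m["rotation"].T@(np.array(p)-m["position"]); uv=c[:2]/c[2]*f+[m["cx"],m["cy"]]; print(uv,(uv-[215,100])*3.1)
im=cv2.cvtColor(capture("side"),cv2.COLOR_RGB2BGR)[150:210,245:335]
im2=cv2.cvtColor(capture("scene"),cv2.COLOR_RGB2BGR)[165:245,235:345]
a=cv2.resize(im,(780,520)[:2],interpolation=cv2.INTER_CUBIC)
a=cv2.resize(im,(400,267),interpolation=cv2.INTER_CUBIC);b=cv2.resize(im2,(400,291),interpolation=cv2.INTER_CUBIC)
cv2.imwrite("pics/s3.png",np.vstack([a,b]))
```

```text
[283.19117648 187.52410124] [211.39264708 271.32471385]
[283.18210566 185.76112183] [211.36452755 265.85947769]
[283.16802368 183.02418566] [211.32087341 257.37497556]
```

View pics/s3.png

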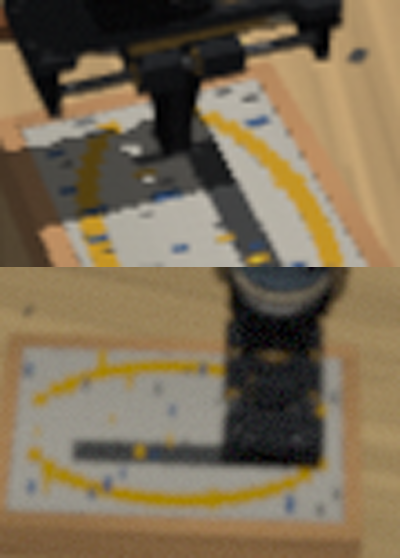

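Run:
```python
from h import *
s=bot.read_state();print(s["tau"],s["force"],s["moment"],s["position"])
```

```text
[-5.20850494e-05 -3.96249819e+01 -8.59193087e+00  4.12457914e-02
  5.42791758e-02 -3.92824836e-05] [-0.04360435 -0.04367232  0.15038163] [-0.05448331  0.0182713  -0.0072367 ] [0.50585662 0.10697739 0.04053189]
```

{"method": "apply_moves", "body": {
  "plan": "0 0 0.02 0 0 0;0 0 0 0 0 0;0 0 0 0 0 0"
}}

```text
time_s: 5.47
position: [0.5058, 0.1069, 0.0395]
tcp_rot: [[-0.214, 0.977, -0.0], [0.977, 0.214, -0.0], [0.0, -0.0, -1.0]]
force: [0.9, 0.6, -0.6]
opening: 0.004
grasp_force: 0.0
```

{"method": "apply_moves", "body": {
  "plan": "0 0 0.02 0 0 0;0 0 0 0 0 0;0 0 0 0 0 0"
}}

```text
time_s: 5.72
position: [0.5058, 0.1069, 0.0385]
tcp_rot: [[-0.214, 0.977, -0.0], [0.977, 0.214, -0.0], [0.0, -0.0, -1.0]]
force: [-0.6, -0.5, -0.1]
opening: 0.01
grasp_force: 0.0
```

Run:
```python
from h import *
s=bot.read_state();print(s["tau"],s["force"],s["moment"],s["position"])
```

```text
[-2.18325767e-03 -3.96821773e+01 -8.49683493e+00  4.09284874e-02
  5.18615521e-02 -1.36618107e-05] [-0.56279177 -0.5087463  -0.12159348] [-0.07831445  0.06712274 -0.00577306] [0.50582035 0.10694724 0.03846729]
```

{"method": "apply_moves", "body": {
  "plan": "0 0 0.02 0 0 0;0 0 0.02 0 0 0;0 0 0 0 0 0;0 0 0 0 0 0"
}}

```text
time_s: 6.05
position: [0.5058, 0.1069, 0.0364]
tcp_rot: [[-0.214, 0.977, -0.0], [0.977, 0.214, -0.0], [0.0, -0.0, -1.0]]
force: [0.2, -0.0, 0.1]
opening: 0.001
grasp_force: 0.0
```

{"method": "apply_moves", "body": {
  "plan": "0 0 0.02 0 0 0;0 0 0 0 0 0;0 0 0 0 0 0;0 0 0 0 0 0"
}}

```text
time_s: 6.38
position: [0.5059, 0.107, 0.0356]
tcp_rot: [[-0.214, 0.977, -0.0], [0.977, 0.214, 0.0], [0.0, -0.0, -1.0]]
force: [-0.4, 0.9, 0.5]
opening: 0.006
grasp_force: 0.0
```

{"method": "apply_moves", "body": {
  "plan": "0 0 0.02 0 0 0;0 0 0 0 0 0;0 0 0 0 0 0;0 0 0 0 0 0"
}}

```text
time_s: 6.72
position: [0.5059, 0.107, 0.0345]
tcp_rot: [[-0.214, 0.977, -0.0], [0.977, 0.214, 0.0], [0.0, -0.0, -1.0]]
force: [0.0, 0.7, 0.1]
opening: 0.006
grasp_force: 0.0
```

Run:
```python
from h import *
s=bot.read_state();print(s["tau"],s["force"],s["moment"],s["position"])
```

```text
[-2.84125590e-04 -3.98006880e+01 -8.30230415e+00  4.05647862e-02
  5.42793889e-02 -3.08807103e-05] [0.00127583 0.6882023  0.05377912] [-0.09652139  0.04098308 -0.02434619] [0.50585379 0.10696145 0.03452274]
```

{"method": "apply_moves", "body": {
  "plan": "0 0 0.02 0 0 0;0 0 0.02 0 0 0;0 0 0 0 0 0;0 0 0 0 0 0"
}}

```text
time_s: 7.05
position: [0.5057, 0.107, 0.0324]
tcp_rot: [[-0.214, 0.977, -0.0], [0.977, 0.214, -0.0], [0.0, -0.0, -1.0]]
force: [0.2, -0.7, -0.1]
opening: 0.006
grasp_force: 0.0
```

Run:
```python
from h import *; from rig import capture
import cv2
s=bot.read_state();print(s["tau"],s["force"],s["moment"],s["position"])
f=lambda n:cv2.cvtColor(capture(n),cv2.COLOR_RGB2BGR)
a=cv2.resize(f("side")[140:220,235:345],(790,575),interpolation=cv2.INTER_CUBIC)
cv2.imwrite("pics/s4.png",a)
```

```text
[-2.91437485e-03 -3.98461103e+01 -8.19986165e+00  4.01314697e-02
  5.26260689e-02 -7.94599373e-05] [ 0.15706585 -0.67425072 -0.05132449] [-0.07746496  0.04086111 -0.01810853] [0.50574133 0.10695643 0.0324184 ]
```

View pics/s4.png

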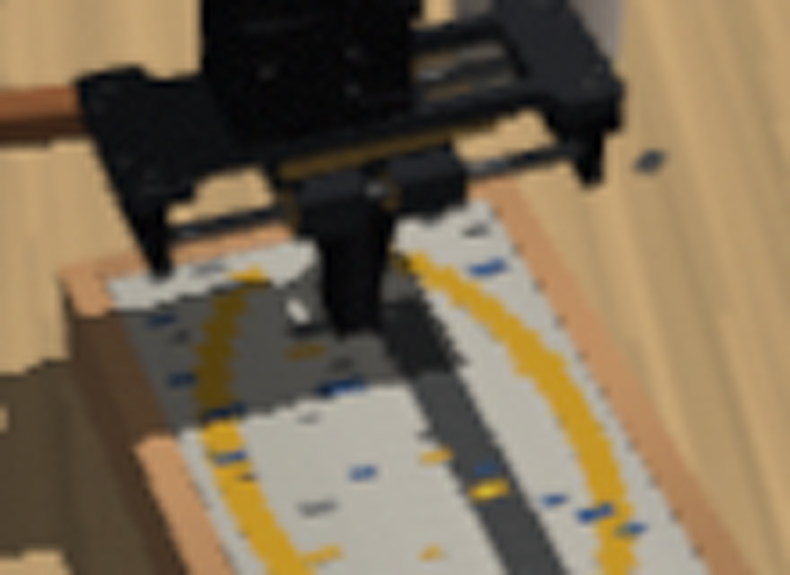

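Run:
```python
from h import *; from rig import capture
import cv2,pickle
np.set_printoptions(precision=4,suppress=True)
st1=pickle.load(open("st1.pkl","rb")); st2=bot.read_state()
im=cv2.cvtColor(capture("wrist"),cv2.COLOR_RGB2BGR); cv2.imwrite("pics/w2.png",cv2.resize(im,(784,588),interpolation=cv2.INTER_CUBIC))
a=cv2.resize(cv2.imread("pics/w1.png"),(560,420),interpolation=cv2.INTER_AREA)
S=cv2.SIFT_create(contrastThreshold=.01);k1,d1=S.detectAndCompute(a,None);k2,d2=S.detectAndCompute(im,None)
M=[m for m,n in cv2.BFMatcher().knnMatch(d1,d2,k=2) if m.distance<.85*n.distance]
print(len(k1),len(k2),len(M))
m=camera_model("wrist");f=210/np.tan(np.radians(m["vertical_fov"]/2));K=np.array([[f,0,m["cx"]],[0,f,m["cy"]],[0,0,1]])
def Pm(st):
    T=np.eye(4);T[:3,:3]=st["tcp_rot"];T[:3,3]=st["position"];return K@np.linalg.inv(T@m["hand_eye"])[:3]
p1=np.array([k1[x.queryIdx].pt for x in M]);p2=np.array([k2[x.trainIdx].pt for x in M])
X=cv2.triangulatePoints(Pm(st1),Pm(st2),p1.T,p2.T);X=(X[:3]/X[3]).T
for q,w,x in zip(p1,p2,X):
    r=max(np.abs((lambda h:h[:2]/h[2])(Pm(s)@np.r_[x,1])-u).max() for s,u in((st1,q),(st2,w)))
    if r<3: print(q,w,x,r)
```

```text
987 787 222
[  8.9973 273.2878] [  4.451  271.7298] [-24.2322 -20.5575 -30.1294] 0.3178983808325597
[ 21.681  272.5211] [ 21.1547 272.7793] [-1231.2174 -1081.5835 -1614.1322] 1.1882817444850389
[ 23.5639 244.1932] [ 23.5786 244.4269] [164.7318 122.72   217.5033] 1.2969059513151535
[ 37.2264 380.7821] [ 34.8149 380.9856] [-47.3682 -74.7579 -67.2117] 0.6500761698186466
[ 73.1809 342.5215] [ 70.2669 342.8541] [-22.8322 -36.1815 -39.4653] 0.40451329643769895
[ 83.2454 348.0437] [ 82.4293 348.0026] [343.9306 584.1884 630.0004] 0.794838667850172
[ 89.8098 342.891 ] [ 96.329 342.88 ] [ 6.5492 10.8498 12.2363] 2.6921675679353143
[107.6117 342.9536] [ 96.329 342.88 ] [-3.9107 -7.9837 -8.805 ] 1.9336310696729697
[141.0901 285.749 ] [141.2411 287.1884] [ -56.5743  -99.6702 -156.4359] 1.1938034565471298
[143.6617 294.8962] [143.8447 295.0789] [ 43.7938  82.3017 123.4236] 0.8540535039480233
[147.1661 291.6401] [147.5255 293.9335] [-25.1674 -49.2104 -74.8795] 1.447726798925487
[181.0796 297.6647] [176.8871 293.7822] [23.2678 63.1518 98.043 ] 1.4482925627265786
[183.7324 303.981 ] [180.0258 300.874
[... 4203 characters left out ...]
81904751397
[476.337   47.0508] [468.5614 116.314 ] [0.5879 0.199  0.0349] 0.42867848520529606
[476.6938 290.3445] [480.2003 290.6114] [-26.6772  14.6228  35.7374] 2.718478573277423
[510.5334 116.0753] [525.6435 208.1637] [ 0.6786  0.1523 -0.0148] 0.5274293785250848
[510.7729 264.6484] [504.4071 264.0934] [-12.5814   4.8187  16.0907] 2.184367909100388
[511.7739 118.9755] [525.6435 208.1637] [ 0.6894  0.1512 -0.0277] 0.03556449534914918
[529.6197 210.1051] [525.6435 208.1637] [-6.183   0.976   8.4543] 0.9194428417351901
[543.9284 268.1931] [543.9636 268.3107] [-28.5567   8.8115  30.8283] 1.1469174045289492
[545.7393 260.8024] [545.5555 261.0243] [-28.8228   8.1337  31.2882] 1.0120527146140148
```

View pics/w2.png

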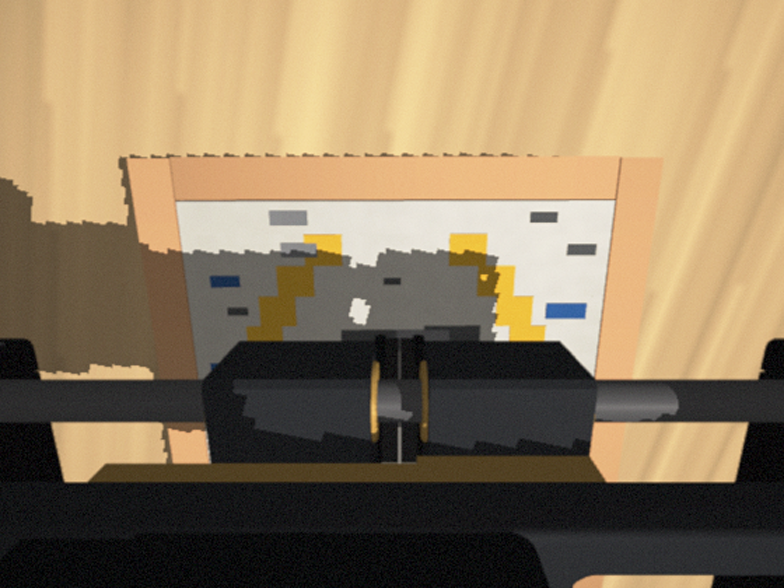

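The wrist view confirms the face at z≈0.0505, but the fingertips at about (400,337) look shorter than the nominal TCP. I'll keep descending carefully until contact.

{"method": "apply_moves", "body": {
  "plan": "0 0 0.02 0 0 0;0 0 0.02 0 0 0;0 0 0 0 0 0;0 0 0 0 0 0"
}}

```text
time_s: 7.48
position: [0.5058, 0.107, 0.0304]
tcp_rot: [[-0.214, 0.977, -0.0], [0.977, 0.214, 0.0], [0.0, -0.0, -1.0]]
force: [0.6, 0.9, 1.2]
opening: 0.004
grasp_force: 0.0
```

{"method": "apply_moves", "body": {
  "plan": "0 0 0.02 0 0 0;0 0 0.02 0 0 0;0 0 0 0 0 0;0 0 0 0 0 0"
}}

```text
time_s: 7.82
position: [0.5058, 0.107, 0.0285]
tcp_rot: [[-0.214, 0.977, -0.0], [0.977, 0.214, 0.0], [0.0, -0.0, -1.0]]
force: [0.4, -0.0, -0.4]
opening: 0.007
grasp_force: 0.0
```

Run:
```python
from h import *
s=bot.read_state();print(s["tau"],s["force"],s["moment"],s["position"],bot.hold_point_z,[x for x in dir(bot) if x[0]!='_'])
```

```text
[-2.38304077e-03 -3.99550974e+01 -8.00726831e+00  3.97248357e-02
  5.25680697e-02 -4.97666088e-05] [ 0.42454281 -0.0363404  -0.44502534] [-0.12060876 -0.03405291 -0.01454121] [0.50579348 0.10695378 0.02846204] -0.0187 ['PlanningError', 'hand_in', 'hold_point_z', 'read_state']
```

{"method": "apply_moves", "body": {
  "plan": "0 0 0.02 0 0 0;0 0 0.02 0 0 0;0 0 0 0 0 0;0 0 0 0 0 0"
}}

```text
time_s: 8.15
position: [0.5058, 0.107, 0.0265]
tcp_rot: [[-0.214, 0.977, -0.0], [0.977, 0.214, 0.0], [0.0, -0.0, -1.0]]
force: [-1.1, -0.4, 0.4]
opening: 0.008
grasp_force: 0.0
```

{"method": "apply_moves", "body": {
  "plan": "0 0 0.02 0 0 0;0 0 0.02 0 0 0;0 0 0 0 0 0;0 0 0 0 0 0"
}}

```text
time_s: 8.48
position: [0.5059, 0.107, 0.0248]
tcp_rot: [[-0.214, 0.977, 0.0], [0.977, 0.214, 0.0], [-0.0, 0.0, -1.0]]
force: [-0.2, -0.9, 2.9]
opening: 0.004
grasp_force: 1.7
```

Run:
```python
from h import *; from rig import capture
import cv2
s=bot.read_state();print(s["tau"],s["force"],s["moment"],s["position"])
f=lambda n:cv2.cvtColor(capture(n),cv2.COLOR_RGB2BGR)
b=f("side");a=cv2.imread("pics/side0.png")
cv2.imwrite("pics/s5.png",np.hstack([cv2.resize(b[165:215,255:310],(440,400),interpolation=cv2.INTER_CUBIC),cv2.resize(cv2.resize(cv2.imread("pics/w2.png"),(560,420))[200:260,245:325],(350,400)[::1])]))
w=f("wrist");cv2.imwrite("pics/w3full.png",w);cv2.imwrite("pics/sfull5.png",b)
m=camera_model("side");ff=210/np.tan(np.radians(m["vertical_fov"]/2))
p=s["position"]
for dz in(0,.01,.02,.03):
    c=m["rotation"].T@(p+[0,0,dz]-m["position"]); print(dz,c[:2]/c[2]*ff+[m["cx"],m["cy"]])
# dark run down the finger column in side image
for u in (280,282,284,286): print(u,b[160:200,u].mean(1).astype(int))
```

```text
[-5.20588551e-02 -3.84149122e+01 -7.75156975e+00  4.72288951e-02
 -1.28248762e-01 -7.14021013e-06] [-0.21372445 -0.90264575  2.86699526] [-0.08720424  0.14331303  0.0445462 ] [0.50590443 0.10696915 0.02479283]
0 [283.25094172 192.50989793]
0.01 [283.23742738 189.84725722]
0.02 [283.22376536 187.15551761]
0.03 [283.20995321 184.43419945]
280 [ 12  14  16  26  46  46  34  36  37  33  22  17  18  16  15  13   8   6
   7   7   8   9   5   6   8  13  32  60  74  74  73  67  71  51  40 101
 174 174 174 174]
282 [ 12  16  19  34  49  48  38  37  37  31  14  17  17  17  17  10  10   8
   5   9   8   6   9   6   8   8   7   6  28  54  52  60  68  47  93 149
 175 175 174 174]
284 [ 17  17  24  42  46  35  38  38  35  23  16  16  15  17  13  11  15  14
  13  12  15  15  12  13  14  13  13  14  36  68  68  69  61  80 133 174
 174 175 175 176]
286 [ 19  19  30  46  32  18  11  36  61  39  21  15  13  13  11  10  10  11
   8  12  12  11  10  10   9  10  10  19  51  76  76  76  84 119 158 174
 175 175 174 174]
```

Contact came at TCP z≈0.0262, so with the gripper shut the tips sit about 24 mm behind the nominal TCP. Now I'll press on.

{"method": "apply_moves", "body": {
  "plan": "0 0 0.02 0 0 0;0 0 0 0 0 0;0 0 0 0 0 0;0 0 0 0 0 0"
}}

```text
time_s: 8.92
position: [0.5059, 0.107, 0.0241]
tcp_rot: [[-0.214, 0.977, 0.0], [0.977, 0.214, -0.0], [-0.0, 0.0, -1.0]]
force: [-1.0, -0.4, 7.9]
opening: 0.011
grasp_force: 3.8
```

{"method": "apply_moves", "body": {
  "plan": "0 0 0.02 0 0 0;0 0 0 0 0 0;0 0 0 0 0 0;0 0 0 0 0 0"
}}

```text
time_s: 9.25
position: [0.5059, 0.107, 0.0236]
tcp_rot: [[-0.215, 0.977, 0.001], [0.977, 0.215, -0.0], [-0.0, 0.001, -1.0]]
force: [-1.8, -0.1, 11.3]
opening: 0.004
grasp_force: 5.6
```

Stiff: about 7 N/mm, and 11 N reached, so the brace is under here (panel y≈73). Next I'll find its edges.

{"method": "apply_moves", "body": {
  "plan": "0 0 -0.12 0 0 0;0.24 0 0 0 0 0;0 0 0 0 0 0;0 0 0.08 0 0 0;0 0 0.02 0 0 0;0 0 0.02 0 0 0;0 0 0 0 0 0;0 0 0 0 0 0;0 0 0 0 0 0"
}}

```text
time_s: 10.0
position: [0.5031, 0.1196, 0.0233]
tcp_rot: [[-0.214, 0.977, 0.0], [0.977, 0.214, 0.001], [0.001, 0.0, -1.0]]
force: [-2.8, 4.2, 12.3]
opening: 0.003
grasp_force: 6.3
```

{"method": "apply_moves", "body": {
  "plan": "0 0 -0.12 0 0 0;0.24 0 0 0 0 0;0 0 0 0 0 0;0 0 0.08 0 0 0;0 0 0.02 0 0 0;0 0 0.02 0 0 0;0 0 0 0 0 0;0 0 0 0 0 0;0 0 0 0 0 0"
}}

```text
time_s: 10.75
position: [0.5005, 0.1304, 0.0225]
tcp_rot: [[-0.214, 0.977, -0.001], [0.977, 0.214, 0.0], [0.0, -0.001, -1.0]]
force: [-0.7, 3.7, 3.7]
opening: 0.004
grasp_force: 1.6
```

{"method": "apply_moves", "body": {
  "plan": "0 0 -0.12 0 0 0;-0.72 0 0 0 0 0;0 0 0 0 0 0;0 0 0.08 0 0 0;0 0 0.02 0 0 0;0 0 0.02 0 0 0;0 0 0 0 0 0;0 0 0 0 0 0;0 0 0 0 0 0"
}}

```text
time_s: 11.5
position: [0.5098, 0.0939, 0.0238]
tcp_rot: [[-0.217, 0.976, 0.003], [0.976, 0.217, -0.003], [-0.004, 0.002, -1.0]]
force: [0.0, -7.5, 11.4]
opening: 0.011
grasp_force: 5.3
```

{"method": "apply_moves", "body": {
  "plan": "0 0 -0.12 0 0 0;-0.24 0 0 0 0 0;0 0 0 0 0 0;0 0 0.08 0 0 0;0 0 0.02 0 0 0;0 0 0.02 0 0 0;0 0 0 0 0 0;0 0 0 0 0 0;0 0 0 0 0 0"
}}

```text
time_s: 12.25
position: [0.5113, 0.0832, 0.0234]
tcp_rot: [[-0.215, 0.977, 0.001], [0.977, 0.215, -0.001], [-0.001, 0.001, -1.0]]
force: [-0.5, -2.4, 12.8]
opening: 0.007
grasp_force: 6.1
```

{"method": "apply_moves", "body": {
  "plan": "0 0 -0.12 0 0 0;-0.24 0 0 0 0 0;0 0 0 0 0 0;0 0 0.08 0 0 0;0 0 0.02 0 0 0;0 0 0.02 0 0 0;0 0 0 0 0 0;0 0 0 0 0 0;0 0 0 0 0 0"
}}

```text
time_s: 13.0
position: [0.5138, 0.0717, 0.0226]
tcp_rot: [[-0.215, 0.977, 0.0], [0.977, 0.215, -0.0], [-0.0, 0.0, -1.0]]
force: [1.4, -1.6, 3.3]
opening: 0.007
grasp_force: 1.6
```

{"method": "apply_moves", "body": {
  "plan": "0 0 -0.12 0 0 0;-0.24 0 0 0 0 0;0 0 0 0 0 0;0 0 0.08 0 0 0;0 0 0.02 0 0 0;0 0 0.02 0 0 0;0 0 0 0 0 0;0 0 0 0 0 0;0 0 0 0 0 0"
}}

```text
time_s: 13.75
position: [0.5164, 0.0599, 0.0227]
tcp_rot: [[-0.215, 0.977, 0.0], [0.977, 0.215, -0.0], [-0.0, 0.0, -1.0]]
force: [0.5, -2.7, 2.8]
opening: 0.005
grasp_force: 1.6
```

{"method": "apply_moves", "body": {
  "plan": "0 0 -0.12 0 0 0;-0.36 0 0 0 0 0;0 0 0 0 0 0;0 0 0.08 0 0 0;0 0 0.02 0 0 0;0 0 0.02 0 0 0;0 0 0 0 0 0;0 0 0 0 0 0;0 0 0 0 0 0"
}}

```text
time_s: 14.5
position: [0.5202, 0.0426, 0.0228]
tcp_rot: [[-0.215, 0.977, 0.0], [0.977, 0.215, -0.0], [-0.0, 0.0, -1.0]]
force: [0.1, -2.0, 5.1]
opening: 0.004
grasp_force: 2.3
```

The stiff zone is panel y 48–84 (soft at 37 and 98, stiff at 49–87), so I'll aim for y≈67. Now I'll go to the bar.

{"method": "apply_moves", "body": {
  "plan": "0 0 -0.8 0 0 0;0 0 -0.8 0 0 0;0 0 -0.8 0 0 0;0 0 -0.8 0 0 0;-0.739 -0.365 0 0 0 0;-0.739 -0.365 0 0 0 0;-0.739 -0.365 0 0 0 0;-0.739 -0.365 0 0 0 0;-0.739 -0.365 0 0 0 0;-0.739 -0.365 0 0 0 0",
  "gripper": 1
}}

```text
time_s: 15.33
position: [0.4591, -0.1976, 0.1819]
tcp_rot: [[-0.215, 0.977, -0.002], [0.977, 0.215, 0.003], [0.003, -0.001, -1.0]]
force: [2.0, 0.7, -0.2]
opening: 0.682
grasp_force: 0.0
```

{"method": "apply_moves", "body": {
  "plan": "-0.739 -0.365 0 0 0 0;-0.739 -0.365 0 0 0 0;-0.739 -0.365 0 0 0 0;0 0 0 0 0 -0.0178;0 0 0 0 0 -0.0178;0 0 0 0 0 -0.0178;0 0 0 0 0 -0.0178;0 0 0 0 0 -0.0178;0 0 0 0 0 -0.0178;0 0 0 0 0 -0.0178"
}}

```text
time_s: 16.17
position: [0.4304, -0.3158, 0.1815]
tcp_rot: [[-0.844, 0.536, -0.001], [0.536, 0.844, 0.003], [0.003, 0.002, -1.0]]
force: [0.0, 0.0, 0.1]
opening: 1.001
grasp_force: 0.0
```

{"method": "apply_moves", "body": {
  "plan": "0 0 0 0 0 -0.0178;0 0 0 0 0 0;0 0 0 0 0 0"
}}

```text
time_s: 16.42
position: [0.4306, -0.3163, 0.1819]
tcp_rot: [[-0.895, 0.446, -0.001], [0.446, 0.895, 0.002], [0.002, 0.002, -1.0]]
force: [0.8, -0.5, 0.1]
opening: 0.998
grasp_force: 0.0
```

Run:
```python
from h import *; from rig import capture
import cv2,pickle
st=bot.read_state(); pickle.dump(st,open("st4.pkl","wb"));print(st["position"],st["tcp_rot"],st["joint_positions"])
im=cv2.cvtColor(capture("wrist"),cv2.COLOR_RGB2BGR); cv2.imwrite("pics/w4.png",cv2.resize(im,(784,588),interpolation=cv2.INTER_CUBIC))
```

```text
[ 0.43058242 -0.31634572  0.18185233] [[-0.89485269  0.44636028 -0.00107847]
 [ 0.44635716  0.89485197  0.0022898 ]
 [ 0.00198715  0.00156765 -0.9999968 ]] [-4.83208053e+01  2.45609136e+01  9.60559705e+01  4.76763316e-02
  5.95222013e+01 -1.11834689e+02]
```

View pics/w4.png

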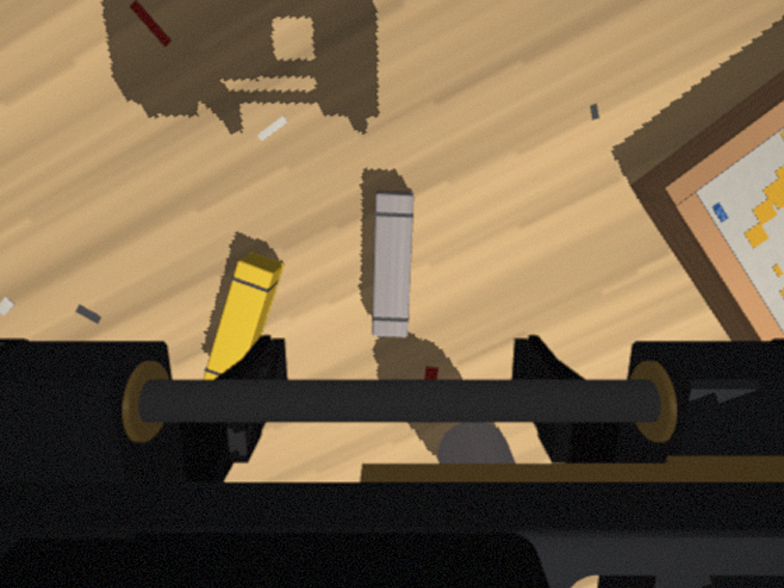

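The grey bar's top corners are at (377,194), (413,194), (409,335) and (373,335). The yellow decoy is about 75 mm to the left, clear of the open fingers.

Run:
```python
from h import *; import pickle
np.set_printoptions(precision=4,suppress=True)
st=pickle.load(open("st4.pkl","rb"))
X=ray("wrist",np.array([(377,194),(413,194),(409,335),(373,335)])/1.4,.034,st);print(X[:,:2],*panel(X))
d=X.mean(0)-st["position"];print("tool shift mm",st["tcp_rot"].T@d*1000)
e=(X[0]+X[1]-X[2]-X[3]);print("bar dir",np.degrees(np.arctan2(e[1],e[0])),"tool x",np.degrees(np.arctan2(*st["tcp_rot"][1::-1,0])))
```

```text
[[ 0.3753 -0.3074]
 [ 0.3868 -0.2843]
 [ 0.4822 -0.3343]
 [ 0.4697 -0.3595]] [ 0.4285 -0.3214  0.034 ] [np.float64(0.10777181552138501), np.float64(0.02587013297895971), np.float64(0.10772432802870023), np.float64(0.028090914885614132)] [np.float64(151.1424396526499), np.float64(63.51584281081703), np.float64(-27.676841790042495), np.float64(-116.52826430347655)]
tool shift mm [ -0.6646  -5.6661 147.8426]
bar dir 151.73266883304012 tool x 153.4897416332303
```

{"method": "apply_moves", "body": {
  "plan": "-0.013 -0.113 0 0 0 0.003;0 0 0.8 0 0 0;0 0 0.8 0 0 0;0 0 0.8 0 0 0;0 0 0.6 0 0 0;0 0 0.2 0 0 0;0 0 0.1 0 0 0;0 0 0 0 0 0;0 0 0 0 0 0;0 0 0 0 0 0"
}}

```text
time_s: 17.3
position: [0.4301, -0.3242, 0.0194]
tcp_rot: [[-0.887, 0.461, 0.003], [0.461, 0.887, -0.003], [-0.004, -0.001, -1.0]]
force: [0.8, 0.5, 0.3]
opening: 0.999
grasp_force: 0.0
```

{"method": "apply_moves", "body": {
  "plan": "0 0 0.04 0 0 0;0 0 0.04 0 0 0;0 0 0.04 0 0 0;0 0 0 0 0 0;0 0 0 0 0 0;0 0 0 0 0 0"
}}

```text
time_s: 17.8
position: [0.429, -0.3229, 0.0116]
tcp_rot: [[-0.888, 0.461, -0.0], [0.461, 0.888, -0.0], [-0.0, -0.0, -1.0]]
force: [0.6, -0.7, -0.8]
opening: 1.002
grasp_force: 0.0
```

Stepping down in 3 mm increments, watching the force for table contact.

{"method": "apply_moves", "body": {
  "plan": "0 0 0.03 0 0 0;0 0 0.03 0 0 0;0 0 0.03 0 0 0;0 0 0 0 0 0;0 0 0 0 0 0"
}}

```text
time_s: 18.22
position: [0.4288, -0.3228, 0.0068]
tcp_rot: [[-0.888, 0.461, -0.0], [0.461, 0.888, 0.0], [0.0, 0.0, -1.0]]
force: [-0.1, -0.1, -0.2]
opening: 0.999
grasp_force: 0.0
```

{"method": "apply_moves", "body": {
  "plan": "0 0 0.03 0 0 0;0 0 0.03 0 0 0;0 0 0 0 0 0;0 0 0 0 0 0"
}}

```text
time_s: 18.55
position: [0.4289, -0.3228, 0.0039]
tcp_rot: [[-0.888, 0.461, -0.0], [0.461, 0.888, 0.0], [0.0, 0.0, -1.0]]
force: [0.6, -0.3, 0.6]
opening: 1.003
grasp_force: 0.0
```

{"method": "apply_moves", "body": {
  "plan": "0 0 0.03 0 0 0;0 0 0.03 0 0 0;0 0 0 0 0 0;0 0 0 0 0 0"
}}

```text
time_s: 18.88
position: [0.4289, -0.3228, 0.0009]
tcp_rot: [[-0.888, 0.461, -0.0], [0.461, 0.888, 0.0], [0.0, 0.0, -1.0]]
force: [-0.5, -0.4, -0.4]
opening: 1.003
grasp_force: 0.0
```

{"method": "apply_moves", "body": {
  "plan": "0 0 0.03 0 0 0;0 0 0.03 0 0 0;0 0 0 0 0 0;0 0 0 0 0 0"
}}

```text
time_s: 19.22
position: [0.4289, -0.3228, -0.0021]
tcp_rot: [[-0.888, 0.461, -0.0], [0.461, 0.888, 0.0], [0.0, 0.0, -1.0]]
force: [-0.1, -0.4, -0.1]
opening: 0.999
grasp_force: 0.0
```

{"method": "apply_moves", "body": {
  "plan": "0 0 0.04 0 0 0;0 0 0.04 0 0 0;0 0 0.04 0 0 0;0 0 0 0 0 0;0 0 0 0 0 0"
}}

```text
time_s: 19.63
position: [0.4289, -0.3228, -0.0082]
tcp_rot: [[-0.888, 0.461, -0.0], [0.461, 0.888, 0.0], [0.0, 0.0, -1.0]]
force: [0.3, 0.4, 1.0]
opening: 1.001
grasp_force: 0.0
```

{"method": "apply_moves", "body": {
  "plan": "0 0 0.04 0 0 0;0 0 0.04 0 0 0;0 0 0.04 0 0 0;0 0 0 0 0 0;0 0 0 0 0 0"
}}

```text
time_s: 20.05
position: [0.4289, -0.3228, -0.0141]
tcp_rot: [[-0.888, 0.461, -0.0], [0.461, 0.888, 0.0], [0.0, 0.0, -1.0]]
force: [-0.4, 0.1, 1.0]
opening: 0.999
grasp_force: 0.0
```

{"method": "apply_moves", "body": {
  "plan": "0 0 0 0 0 0;0 0 0 0 0 0;0 0 0 0 0 0;0 0 0 0 0 0;0 0 0 0 0 0;0 0 0 0 0 0;0 0 0 0 0 0;0 0 0 0 0 0;0 0 0 0 0 0;0 0 0 0 0 0",
  "gripper": -1
}}

```text
time_s: 20.88
position: [0.429, -0.3224, -0.014]
tcp_rot: [[-0.887, 0.461, 0.0], [0.461, 0.887, 0.001], [0.0, 0.001, -1.0]]
force: [3.7, 4.9, 2.4]
opening: 0.328
grasp_force: 3.2
```

{"method": "apply_moves", "body": {
  "plan": "0 0 0 0 0 0;0 0 0 0 0 0;0 0 -0.1 0 0 0;0 0 -0.1 0 0 0;0 0 -0.2 0 0 0;0 0 -0.4 0 0 0;0 0 -0.4 0 0 0;0 0 0 0 0 0;0 0 0 0 0 0;0 0 0 0 0 0"
}}

```text
time_s: 21.72
position: [0.4284, -0.3224, 0.0456]
tcp_rot: [[-0.887, 0.461, -0.001], [0.461, 0.887, 0.001], [0.001, 0.0, -1.0]]
force: [-0.4, -0.0, -8.6]
opening: 0.318
grasp_force: 29.9
```

Run:
```python
from h import *
s=bot.read_state();print(s["position"],s["tcp_rot"],s["force"],s["moment"])
print("tool x",np.degrees(np.arctan2(*s["tcp_rot"][1::-1,0])))
g=np.array([.5074,.1005,0]);d=g-s["position"];d[2]=0;print(s["tcp_rot"].T@d/.05)
```

```text
[ 0.42836368 -0.32240053  0.04562024] [[-8.87497680e-01  4.60811350e-01 -8.76613973e-04]
 [ 4.60810662e-01  8.87498032e-01  8.81950857e-04]
 [ 1.18440614e-03  3.78776275e-04 -9.99999227e-01]] [-0.43709042 -0.03689052 -8.63897605] [ 0.03755395  0.02995786 -0.02601567]
tool x 152.56054874140602
[2.49465046e+00 8.23488433e+00 6.07386283e-03]
```

Held: opening 27.7 mm, 8.6 N lifted. Carrying it to the panel.

{"method": "apply_moves", "body": {
  "plan": "0 0 -0.4 0 0 0;0 0 -0.4 0 0 0;0.1 0.3 0 0 0 0;0.195 0.65 0 0 0 0;0.2 0.65 0 0 0 0;0.2 0.65 0 0 0 0;0.2 0.65 0 0 0 0;0.2 0.65 0 0 0 0;0.2 0.65 0 0 0 0;0.2 0.65 0 0 0 0"
}}

```text
time_s: 22.55
position: [0.4731, -0.071, 0.0848]
tcp_rot: [[-0.887, 0.461, -0.003], [0.461, 0.887, 0.001], [0.003, -0.0, -1.0]]
force: [0.6, 0.1, -8.8]
opening: 0.316
grasp_force: 29.9
```

{"method": "apply_moves", "body": {
  "plan": "0.2 0.65 0 0 0 0;0.2 0.65 0 0 0 0;0.2 0.65 0 0 0 0;0.2 0.65 0 0 0 0;0.2 0.65 0 0 0 0;0.2 0.785 0 0 0 0;0 0 0 0 0 -0.0184;0 0 0 0 0 -0.0184;0 0 0 0 0 -0.0184;0 0 0 0 0 -0.0184"
}}

```text
time_s: 23.38
position: [0.5121, 0.1342, 0.0843]
tcp_rot: [[-1.0, 0.009, -0.004], [0.009, 1.0, -0.0], [0.004, -0.0, -1.0]]
force: [0.4, 1.1, -8.6]
opening: 0.322
grasp_force: 29.9
```

{"method": "apply_moves", "body": {
  "plan": "0 0 0 0 0 -0.0184;0 0 0 0 0 -0.0184;0 0 0 0 0 0;0 0 0 0 0 0;0 0 0 0 0 0"
}}

```text
time_s: 23.8
position: [0.5132, 0.1335, 0.0852]
tcp_rot: [[-0.978, -0.211, -0.002], [-0.211, 0.978, -0.0], [0.002, 0.0, -1.0]]
force: [0.6, 0.0, -8.5]
opening: 0.319
grasp_force: 29.9
```

Run:
```python
from h import *
s=bot.read_state();print(s["position"],s["force"],s["moment"],s["opening"])
print("tool x",np.degrees(np.arctan2(*s["tcp_rot"][1::-1,0])))
g=np.array([.5074,.1005,0]);d=g-s["position"];d[2]=0;print(s["tcp_rot"].T@d/.05)
```

```text
[0.51320303 0.13351404 0.08520179] [ 0.60632354  0.04939445 -8.48516108] [ 0.01735924 -0.01203452  0.0310919 ] 0.31902070177822506
tool x -167.83180911328157
[ 2.52628023e-01 -6.20982999e-01  2.64801107e-04]
```

{"method": "apply_moves", "body": {
  "plan": "0.126 -0.31 0 0 0 0;0.126 -0.31 0 0 0 0;0 0 0 0 0 0;0 0 0.3 0 0 0;0 0 0.3 0 0 0;0 0 0.2 0 0 0;0 0 0.08 0 0 0;0 0 0 0 0 0;0 0 0 0 0 0;0 0 0 0 0 0"
}}

```text
time_s: 24.63
position: [0.509, 0.1006, 0.0426]
tcp_rot: [[-0.977, -0.213, 0.001], [-0.213, 0.977, -0.0], [-0.001, -0.0, -1.0]]
force: [0.5, 0.3, -8.8]
opening: 0.32
grasp_force: 29.9
```

{"method": "apply_moves", "body": {
  "plan": "0 0 0.02 0 0 0;0 0 0.02 0 0 0;0 0 0.02 0 0 0;0 0 0.02 0 0 0;0 0 0 0 0 0;0 0 0 0 0 0"
}}

```text
time_s: 25.13
position: [0.5083, 0.1005, 0.038]
tcp_rot: [[-0.977, -0.213, -0.0], [-0.213, 0.977, -0.0], [0.0, 0.0, -1.0]]
force: [0.7, -0.8, -8.4]
opening: 0.322
grasp_force: 29.9
```

{"method": "apply_moves", "body": {
  "plan": "0 0 0.02 0 0 0;0 0 0 0 0 0;0 0 0 0 0 0;0 0 0 0 0 0"
}}

```text
time_s: 25.47
position: [0.5083, 0.1005, 0.037]
tcp_rot: [[-0.977, -0.213, -0.0], [-0.213, 0.977, 0.0], [0.0, 0.0, -1.0]]
force: [0.3, -0.1, -8.1]
opening: 0.318
grasp_force: 29.9
```

{"method": "apply_moves", "body": {
  "plan": "0 0 0.02 0 0 0;0 0 0 0 0 0;0 0 0 0 0 0;0 0 0 0 0 0"
}}

```text
time_s: 25.8
position: [0.5084, 0.1005, 0.0361]
tcp_rot: [[-0.977, -0.213, 0.0], [-0.213, 0.977, -0.0], [-0.0, -0.0, -1.0]]
force: [-0.4, -0.0, -7.7]
opening: 0.319
grasp_force: 29.9
```

{"method": "apply_moves", "body": {
  "plan": "0 0 0.02 0 0 0;0 0 0 0 0 0;0 0 0 0 0 0;0 0 0 0 0 0"
}}

```text
time_s: 26.13
position: [0.5084, 0.1005, 0.0351]
tcp_rot: [[-0.977, -0.213, 0.0], [-0.213, 0.977, -0.0], [-0.0, -0.0, -1.0]]
force: [-0.2, 0.3, -6.9]
opening: 0.318
grasp_force: 29.9
```

{"method": "apply_moves", "body": {
  "plan": "0 0 0.01 0 0 0;0 0 0 0 0 0;0 0 0 0 0 0;0 0 0 0 0 0"
}}

```text
time_s: 26.47
position: [0.5084, 0.1005, 0.0347]
tcp_rot: [[-0.977, -0.213, 0.0], [-0.213, 0.977, -0.0], [-0.0, -0.0, -1.0]]
force: [-0.2, -0.5, -4.8]
opening: 0.315
grasp_force: 29.9
```

{"method": "apply_moves", "body": {
  "plan": "0 0 0.01 0 0 0;0 0 0 0 0 0;0 0 0 0 0 0;0 0 0 0 0 0"
}}

```text
time_s: 26.8
position: [0.5085, 0.1005, 0.0343]
tcp_rot: [[-0.977, -0.213, 0.0], [-0.213, 0.977, -0.0], [-0.0, -0.0, -1.0]]
force: [-0.1, 0.6, -2.7]
opening: 0.321
grasp_force: 29.9
```

{"method": "apply_moves", "body": {
  "plan": "0 0 0.006 0 0 0;0 0 0 0 0 0;0 0 0 0 0 0;0 0 0 0 0 0"
}}

```text
time_s: 27.13
position: [0.5084, 0.1005, 0.034]
tcp_rot: [[-0.977, -0.213, 0.0], [-0.213, 0.977, -0.0], [-0.0, -0.0, -1.0]]
force: [-0.3, -0.8, -0.7]
opening: 0.32
grasp_force: 29.9
```

Nearly the whole weight now rests on a stiff spot. Releasing.

{"method": "apply_moves", "body": {
  "plan": "0 0 0 0 0 0;0 0 0 0 0 0;0 0 0 0 0 0;0 0 0 0 0 0;0 0 0 0 0 0;0 0 0 0 0 0;0 0 0 0 0 0",
  "gripper": 0.4
}}

```text
time_s: 27.72
position: [0.5084, 0.1005, 0.0338]
tcp_rot: [[-0.977, -0.213, 0.0], [-0.213, 0.977, 0.0], [-0.0, -0.0, -1.0]]
force: [-0.2, 0.3, 0.0]
opening: 0.684
grasp_force: 0.0
```

{"method": "apply_moves", "body": {
  "plan": "0 0 -0.1 0 0 0;0 0 -0.2 0 0 0;0 0 -0.5 0 0 0;0 0 -0.6 0 0 0;0 0 -0.6 0 0 0;0 0 -0.6 0 0 0;0 0 -0.6 0 0 0;0 0 0 0 0 0;0 0 0 0 0 0;0 0 0 0 0 0"
}}

```text
time_s: 28.55
position: [0.5077, 0.1005, 0.1939]
tcp_rot: [[-0.977, -0.213, -0.0], [-0.213, 0.977, -0.0], [0.0, 0.0, -1.0]]
force: [0.6, -0.3, -0.3]
opening: 0.702
grasp_force: 0.0
```

Run:
```python
from h import *; from rig import capture
import cv2
np.set_printoptions(precision=4,suppress=True)
st=bot.read_state(); print(st["position"],st["force"])
im=capture("wrist"); cv2.imwrite("pics/w5.png",cv2.cvtColor(im,cv2.COLOR_RGB2BGR))
g=cv2.cvtColor(im,cv2.COLOR_RGB2HSV)
# expected bar top corners -> pixels
m=camera_model("wrist");f=210/np.tan(np.radians(m["vertical_fov"]/2));T=np.eye(4);T[:3,:3]=st["tcp_rot"];T[:3,3]=st["position"];T=np.linalg.inv(T@m["hand_eye"])
r=np.radians(12.2);ex=np.array([np.cos(r),np.sin(r),0]);ey=np.array([-ex[1],ex[0],0]);c=np.array([.5084,.1005,.0827])
for a,b in((-55,-14),(-55,14),(55,14),(55,-14)):
    q=T@np.r_[c+ex*a/1e3+ey*b/1e3,1];print(q[:2]/q[2]*f+[m["cx"],m["cy"]])
# segment: mid-grey low-saturation blob around expected centre
q=T@np.r_[c,1];u,v=(q[:2]/q[2]*f+[m["cx"],m["cy"]]).astype(int);print(u,v,g[v-3:v+3:2,u-3:u+3:3].tolist())
for k in(-30,0,30): print(im[v+k-20 if v+k>420 else v+k,u-40:u+41:2].mean(1).astype(int))
```

```text
[0.5077 0.1005 0.1939] [ 0.6432 -0.2848 -0.2964]
[270.8527 140.532 ]
[302.0672 140.612 ]
[300.2403 254.3885]
[271.8436 254.3275]
286 200 [[[10, 21, 183], [12, 20, 189]], [[11, 16, 180], [8, 17, 185]], [[6, 20, 183], [4, 21, 185]]]
[211 211 213 213 211 212 207 119 114 113 163 203 176 160 171 169 173 170
 171 173 176 169 170 176 174 170 166 112 167 197 214 211 211 210 212 211
 210 213 211 209 211]
[180 182 180 180 179 180 183 179 180 178 182 177 107 167 173 172 175 174
 172 175 178 174 180 181 179 171 159 116 129 197 214 215 214 216 216 216
 214 211 215 212 213]
[219 216 216 217 218 217 218 217 217 218 218 223 181 168 180 180 180 179
 180 178 179 178 183 184 180 179 146 183 184 158 158 161 161 159 159 156
 160 161 159 157 204]
```

The bar's edges are within about 2 px of where I predicted, so it is level, aligned and centred. Handing in.

```bash
python3 -c "
from rig import bot
print(bot.hand_in())"
```

```text
the job is handed in; nothing more can be done
None
```

I found the brace by pressing along the face, at about y = +67 mm on the panel. The steel bar is set down and released there, lying along the brace within the frame, and the job is handed in at about 29 s; no verdict was returned.

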